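# Stack the spacing collars on the spindle

## Robot

A 7-joint arm with a two-finger parallel gripper is mounted at the origin on a cart in front of the work surface, level with it; the furniture and walls round the work are solid. World frame = base frame: x ahead of the robot, y to its left, z up, the work surface at z = 0. Lengths are in m, angles in rad, forces in N, time in s.
With the tool pointing down it reaches from about 0.4 to 0.85 m from the base axis. Payload 4.5 kg.
Tool frame: the origin (TCP) lies at the very end of the fingers, on their centre line; the grasp point (between the pads) lies 19 mm behind it; z points along the fingers, y is the direction in which the jaws open and shut (so a half turn about z gives the same grasp; the last joint's range is limited). The gripper opens to 88 mm and grips with 3 to 60 N. Pads are 18 mm wide; open, the fingers measure 123 mm over their backs; the gripper's body (75 mm by 187 mm) begins 45 mm behind the grasp point.
Start: joints at [-1.098, 0.689, -0.195, 1.565, 0.157, 0.902, -0.215], TCP at [0.266, 0.566, 0.239] pointing down, gripper open.
Joint ranges: [-3.01, 3.01], [-0.46, 2.08], [-1.47, 1.51], [0.13, 2.56], [-1, 4.14], [0.04, 2.09], [-2.66, 2.66]. Speed limits (rad/s): [2.57, 2.57, 3.14, 3.14, 3.14, 3.14, 3.14].

## Interface

Orientations are given as a unit quaternion [x, y, z, w].
In Python, from plant import telemetry, imaging, r gives the robot as it stands.
- The arm moves only by the shell command python3 -m creep 'ROWS' [FORCE]. ROWS is JSON, a list of rows, each a list of 5 numbers: the closure in counts, from 0 (fully open) to 255 (shut), then the shift along the tool's x, y, z in m, then the turn about the tool's z in degrees. In form: [[fingers, x, y, z, yaw], ...]. A call has 1 to 10 rows; each row is the pose to reach, as a shift and turn from the pose commanded when the call began, along the tool's axes at that moment; what a row does not reach only later rows make up. A row lasts 1/8 s, in which the tool goes at most 62.5 mm and 10.7 degrees, less where a joint would pass 70% of its speed; a pose out of reach is approached as far as the arm can. A call with a gripper value outside its range is refused whole. The fingers move at their own pace and stop on an object; FORCE is the grip in N (left out, the last holds). Time passes only in rows, so rows that repeat a pose let the fingers close. It gives the time, the measured TCP pose, the force and the opening at its end, in the units of the state.
- telemetry.get_state(): the state, without advancing time (a new reading comes with each control period).
- imaging.snapshot(name): name is "scene" or "top" or "wrist"; returns a dict with "image" (384x512x3 uint8, blue, green, red), "camera_matrix" (3x3 intrinsics, pixels), "R" (3x3) and "t" (3): a world point X has camera coordinates R X + t; the wrist camera has in their place "hand_eye" (4x4, takes a point from camera to tool coordinates, whose origin is the TCP and whose axes are the flange's). Camera axes: x right, y down, z forward; pixel columns grow to the right and rows downward; lengths in m; the calibration is good to about 2 mm. A picture is of the moment at which its call begins: read the wrist's pose just before it. There is no depth.
- r.finish_job(): hands the job in, once; it reports no verdict.
Trained networks look in a picture, given as the dict that the camera call returned (one of the last four; its "shot" number tells which), for a name from the list of things; names that differ only in an ending like _2 or _b are one class to them, and where a whole thing is asked for, a point or a joint stands for the part that bears it (a point fixed in the world has none). Each returns a list of dicts, best first, with "score" (0 to 1); they miss things now and then, are a little off and sometimes report something else, mostly with a low value. They report only what shows in the picture. A call takes as long as a camera call. They do not tell look-alikes from the thing itself.
- imaging.boxes_of(picture, target): "rect" ([left, top, right, bottom] in pixels, round what is visible of it).
- imaging.trace(picture, target): "pixels" (384x512 bool, what is visible of it) and "rect" ([left, top, right, bottom] in pixels, round what is visible of it).
- imaging.place_of(picture, target): "location" ([row, column] in pixels: a listed point, or the origin of a listed thing).
The state is a dict: "clock": time; "q": joint angles; "qd": joint speeds; "joint_torque": joint torques, N m; "tool_pos": TCP position; "eef_rot": TCP orientation; "contact_force": force on the tool from outside, world axes, zero at the start; "moment": the same for the moment, N m; "opening": opening from 0.0 (shut) to 1.0 (fully open).
Only numpy, scipy, OpenCV 4.12 (cv2) and the standard library are available. Lean on these libraries where they do the work, as an engineer would, in place of code of your own. Each camera call takes 0.05 s, during which the arm holds its last target.

## Task

Thread the three loose metal spacing collars onto the upright spindle of the stand, one at a time in order of size: the largest first at the bottom, then the middle one, the smallest last on top, each fully home and flat on what is below it. The spindle stands off centre in its stand, turned to an unknown side, so you will have to feel for it; be gentle: let no collar be rammed or dropped onto the spindle or the stand. Leave the other things on the bench where they are.

Things in the scene. Friction and masses are not known exactly. Their poses are not given: they have to be found in the camera images.
- stand: Spindle stand, fixed to the bench: a grey square foot 120x120x14 mm with a round steel boss 92 mm across, whose flat top (the seat) lies 24 mm above the origin. An upright steel spindle rises from the boss. Origin: centre of the foot's underside, on the bench; z up, x and y along the foot's sides. Most that a collar may press on stand or spindle: 60 N.
- seat (a point): Centre of the stand's seat. NOT the spindle's place: the rigid upright spindle (16 mm in diameter, flat tip with 1 mm chamfer 88 mm above the seat) is clamped in an eccentric disc, so that its axis stands 6 mm to one side of this centre, in an unknown direction, the same throughout a run. A collar has 1.2 mm of play all round on the spindle.
- collar_large: The largest plain aluminium spacing collar: a ring of 60 mm outside diameter, 24 mm tall, with a through bore of 18.4 mm. It starts lying flat on the bench. Origin: centre of its underside; z is the axis of the bore, up. Round, so its yaw does not matter; grip it across the outside.
- collar_medium: The middle plain aluminium spacing collar: a ring of 48 mm outside diameter, 24 mm tall, with a through bore of 18.4 mm. It starts lying flat on the bench. Origin: centre of its underside; z is the axis of the bore, up. Round, so its yaw does not matter; grip it across the outside.
- collar_small: The smallest plain aluminium spacing collar: a ring of 36 mm outside diameter, 24 mm tall, with a through bore of 18.4 mm. It starts lying flat on the bench. Origin: centre of its underside; z is the axis of the bore, up. Round, so its yaw does not matter; grip it across the outside.
- block_plane: Small steel hand plane, 160x50x50 mm, a bystander on the robot's side of the stand. Origin: centre of its underside.
- offcut_2: Dark wooden offcut, 90x55x32 mm, a bystander on the robot's side of the stand. Origin: centre of its underside.
- sanding_block_b: Sanding block with a pale wooden top, 64x115x36 mm, a bystander behind the stand. Origin: centre of its underside.
- sanding_block_a: Brown sanding block, 64x115x36 mm, a bystander near the front edge. Origin: centre of its underside.
- driver_a: Screwdriver with an orange handle, 217 mm long, 29 mm thick, a bystander lying on the right. Origin: centre of its underside.
- mallet: Wooden mallet, 315 mm long, head 119x66 mm, a bystander at the front right. Origin: centre of its underside.
Mind the look-alikes: they are no part of the job. What is shaped like the collar_large but orange is not meant. What is shaped like the collar_medium but brown or orange is not meant.

How it is judged:
By the outcome, as a careful person would: the job done as asked, in the order asked, and still so for the second after the job is handed in, with the robot touching nothing.
It also fails if it takes over 72 s, if anything falls off the work surface, if the arm or the gripper's body presses on something with over 40 N, if the wrist force passes 120 N, or if a joint passes its speed limit or range.

## Working session

There is one attempt and no reset: what is moved stays moved. The work goes in short steps, Python scripts to look and compute and a shell command to move; the robot and the scene stay as the last step left them, time stands still between calls to the robot, and variables do not carry over. Pictures are saved under pics/ and viewed, and the job is handed in when it is done.

```bash
ls; mkdir -p pics
python3 - <<'E'
from plant import telemetry, imaging, r
import cv2
s=telemetry.get_state()
print({k:(v if isinstance(v,(int,float)) else [round(float(x),4) for x in v]) for k,v in s.items()})
for n in("scene","top"):
    p=imaging.snapshot(n); cv2.imwrite(f"pics/{n}0.png",p["image"]); print(n,p["camera_matrix"],p["R"],p["t"],p["shot"])
    for t in("seat","collar_large","collar_medium","collar_small"):
        print(t,[(round(d["score"],2),[round(float(x),1) for x in d["location"]]) for d in imaging.place_of(p,t)])
E
```

```text
pics
{'clock': 0.0, 'q': [-1.0982, 0.6899, -0.1945, 1.5663, 0.1573, 0.9025, -0.2151], 'qd': [-0.0004, 0.0012, -0.0008, 0.0019, 0.001, -0.0007, 0.0006], 'joint_torque': [-0.0016, -52.7555, -1.2677, -15.3435, -0.0527, 0.0064, 0.0002], 'tool_pos': [0.2653, 0.5652, 0.2379], 'eef_rot': [0.2176, 0.976, -0.0009, -0.0001], 'contact_force': [0.5293, -0.1674, -0.4759], 'moment': [-0.008, 0.0063, -0.0259], 'opening': 1.0000326363137035}
scene [[365.709421     0.         255.98490659]
 [  0.         365.709421   188.38736991]
 [  0.           0.           1.        ]] [[ 0.47673921 -0.87904374  0.00135171]
 [-0.61975012 -0.33720403 -0.70866299]
 [ 0.62340157  0.33700971 -0.70554585]] [-0.32155228  0.34677338  0.78231267] 1
seat [(0.59, [182.5, 226.3])]
collar_large [(0.91, [211.9, 269.4]), (0.64, [226.4, 317.5]), (0.42, [214.9, 184.8])]
collar_medium [(0.67, [213.3, 128.0]), (0.63, [164.6, 175.7]), (0.48, [138.6, 214.5]), (0.43, [149.1, 198.3]), (0.42, [218.9, 185.0])]
collar_small [(0.6, [188.7, 152.4])]
top [[370.50514409   0.         257.46942371]
 [  0.         370.50514409 190.48375381]
 [  0.           0.           1.        ]] [[-0.00969349 -0.9998279  -0.01581799]
 [-0.98286801  0.01243834 -0.18389064]
 [ 0.18405574  0.01376445 -0.98281943]] [-0.03955356  0.52917188  0.93679441] 2
seat [(0.92, [186.9, 227.0])]
collar_large [(0.89, [193.0, 338.2]), (0.75, [197.1, 291.6])]
collar_medium [(0.79, [155.6, 163.0]), (0.64, [185.3, 157.8]), (0.54, [119.8, 165.0]), (0.21, [255.1, 285.1]), (0.2, [225.0, 400.4])]
collar_small [(0.7, [231.8, 156.6])]
```

View pics/scene0.png

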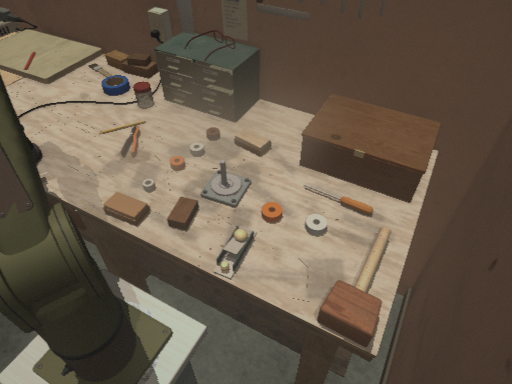

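View pics/top0.png

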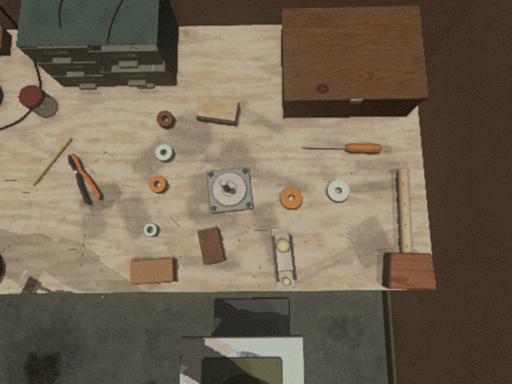

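The grey (target) collars in the top view are large (338,192), medium (163,154) and small (151,230). The stand is at (230,189). The orange and brown rings are look-alikes.

```bash
cat > h.py <<'E'
import numpy as np,cv2
from scipy.spatial.transform import Rotation as Ro
from plant import telemetry, imaging, r
def ray(p,u,v,z,st=None):
    K=p["camera_matrix"];d=np.linalg.inv(K)@[u,v,1.]
    if "R" in p: R=np.array(p["R"]).T;c=-R@np.array(p["t"])
    else:
        H=np.array(p["hand_eye"]);Rt=Ro.from_quat(st["eef_rot"]).as_matrix()
        R=Rt@H[:3,:3];c=Rt@H[:3,3]+np.array(st["tool_pos"])
    d=R@d;return c+d*(z-c[2])/d[2]
def proj(p,X,st=None):
    K=p["camera_matrix"]
    if "R" in p: c=np.array(p["R"])@X+np.array(p["t"])
    else:
        H=np.array(p["hand_eye"]);Rt=Ro.from_quat(st["eef_rot"]).as_matrix()
        c=H[:3,:3].T@(Rt.T@(np.array(X)-st["tool_pos"])-H[:3,3])
    q=K@c;return q[:2]/q[2]
def to_tool(st,dx):
    return Ro.from_quat(st["eef_rot"]).as_matrix().T@np.array(dx)
E
python3 - <<'E'
from h import *
for n in("top","scene"):
  p=imaging.snapshot(n)
  for t in("stand","collar_large","collar_medium","collar_small"):
    for d in imaging.trace(p,t)[:5]:
        m=d["pixels"];ys,xs=np.nonzero(m);u,v=xs.mean(),ys.mean()
        print(n,t,round(d["score"],2),round(u,1),round(v,1),m.sum(),p["image"][m].mean(0).round(),ray(p,u,v,0.018).round(4))
  for t in("seat","collar_large","collar_medium","collar_small"):
    for d in imaging.place_of(p,t)[:4]:
      v,u=d["location"];print(n,t,round(d["score"],2),ray(p,u,v,.024 if t=="seat" else 0).round(4))
st=telemetry.get_state();print(Ro.from_quat(st["eef_rot"]).as_matrix().round(3))
p=imaging.snapshot("wrist");print(p["hand_eye"],p["camera_matrix"]);cv2.imwrite("pics/w0.png",p["image"])
E
```

```text
top stand 0.96 229.4 189.9 1856 [126. 138. 143.] [0.5371 0.0321 0.018 ]
top collar_large 0.77 290.6 198.3 344 [ 67. 117. 169.] [ 0.5117 -0.1352  0.018 ]
top collar_large 0.62 337.2 190.8 395 [153. 170. 168.] [ 0.5307 -0.2631  0.018 ]
top collar_medium 0.79 157.6 184.6 281 [ 68. 110. 153.] [0.5544 0.2309 0.018 ]
top collar_medium 0.75 165.2 119.0 260 [ 55.  74. 100.] [0.7458 0.2167 0.018 ]
top collar_medium 0.65 163.7 153.2 234 [140. 155. 153.] [0.6444 0.2174 0.018 ]
top seat 0.75 [0.5441 0.0401 0.024 ]
top collar_large 0.61 [ 0.5078 -0.1359  0.    ]
top collar_large 0.56 [ 0.5297 -0.256   0.    ]
top collar_large 0.47 [0.3981 0.0832 0.    ]
top collar_medium 0.75 [0.5577 0.2384 0.    ]
top collar_medium 0.72 [0.6556 0.2205 0.    ]
top collar_medium 0.71 [0.7512 0.2121 0.    ]
top collar_small 0.49 [0.421  0.2489 0.    ]
scene stand 0.62 225.2 186.5 1236 [111. 120. 126.] [0.5321 0.0294 0.018 ]
scene collar_large 0.77 315.3 224.0 387 [135. 149. 155.] [ 0.5257 -0.2665  0.018 ]
scene collar_large 0.67 271.2 211.9 372 [ 60.  97. 153.] [ 0.5073 -0.1397  0.018 ]
scene collar_medium 0.62 176
[... 477 characters left out ...]
_large 0.65 [ 0.5235 -0.2631  0.    ]
scene collar_medium 0.62 [ 0.6653  0.2153 -0.    ]
scene collar_medium 0.61 [0.7367 0.2058 0.    ]
scene collar_medium 0.61 [0.5486 0.2263 0.    ]
scene collar_small 0.63 [0.4295 0.2463 0.    ]
[[-0.905  0.425  0.   ]
 [ 0.425  0.905  0.   ]
 [ 0.     0.    -1.   ]]
[[-2.24584413e-04 -9.65571182e-01 -2.60138888e-01  6.70050835e-02]
 [ 9.99999969e-01 -2.45497226e-04  4.78999520e-05 -6.33828580e-04]
 [-1.10114189e-04 -2.60138869e-01  9.65571207e-01 -1.45808341e-01]
 [ 0.00000000e+00  0.00000000e+00  0.00000000e+00  1.00000000e+00]] [[309.50862717   0.         254.42123022]
 [  0.         309.50862717 186.60165522]
 [  0.           0.           1.        ]]
```

View pics/w0.png

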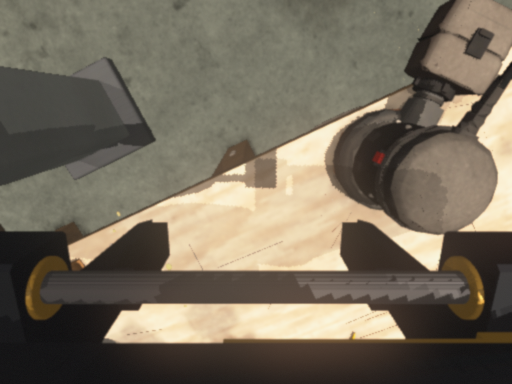

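```bash
python3 -m creep '[[0,-0.047,-0.037,0,0],[0,-0.095,-0.074,0,-5],[0,-0.142,-0.11,0,-10],[0,-0.19,-0.147,0,-15],[0,-0.237,-0.184,0,-20],[0,-0.284,-0.221,0,-25],[0,-0.332,-0.258,0,-25],[0,-0.38,-0.295,0,-25],[0,-0.427,-0.332,0,-25],[0,-0.473,-0.368,0,-25]]' 20
python3 -m creep '[[0,0,0,0,0],[0,0,0,0,0]]'
python3 - <<'E'
from h import *
st=telemetry.get_state();print(st["tool_pos"],Ro.from_quat(st["eef_rot"]).as_matrix().round(3))
p=imaging.snapshot("wrist");cv2.imwrite("pics/w1.png",p["image"])
for t in("seat","stand"):
    for d in imaging.place_of(p,t)[:2]:
        v,u=d["location"];print(t,d["score"],u,v,ray(p,u,v,.024 if t=="seat" else 0,st))
E
```

```text
clock: 2.7
tool_pos: [0.5383, 0.0298, 0.2389]
eef_rot: [0.001, 1.0, 0.0, 0.0]
contact_force: [0.8, 1.0, -0.8]
opening: 1.0
clock: 2.95
tool_pos: [0.5371, 0.0323, 0.2387]
eef_rot: [0.001, 1.0, 0.0, -0.0]
contact_force: [0.4, 0.6, 1.0]
opening: 1.003
[0.53714389 0.0322877  0.23868563] [[-1.     0.003 -0.   ]
 [ 0.003  1.     0.001]
 [ 0.     0.001 -1.   ]]
seat 0.57 256.2 165.5 [0.54113723 0.03424458 0.024     ]
stand 0.58 254.1 158.2 [0.53655026 0.03178473 0.        ]
```

View pics/w1.png

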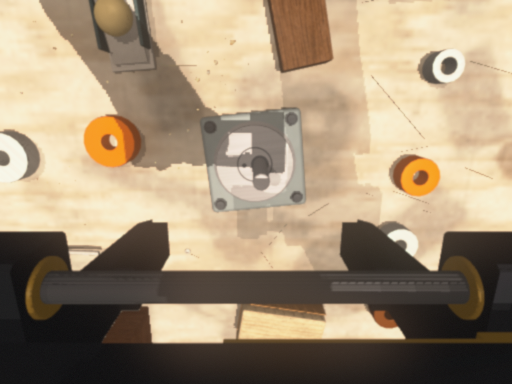

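The wrist view shows the stand centred at about (254,160). The spindle base is near (260,162) and its tip near (262,182).

Run:
```python
import cv2
im=cv2.imread("pics/w1.png")[100:220,195:315];cv2.imwrite("pics/w1c.png",cv2.resize(im,(600,600),interpolation=cv2.INTER_CUBIC))
```

```text
(no output)
```

View pics/w1c.png

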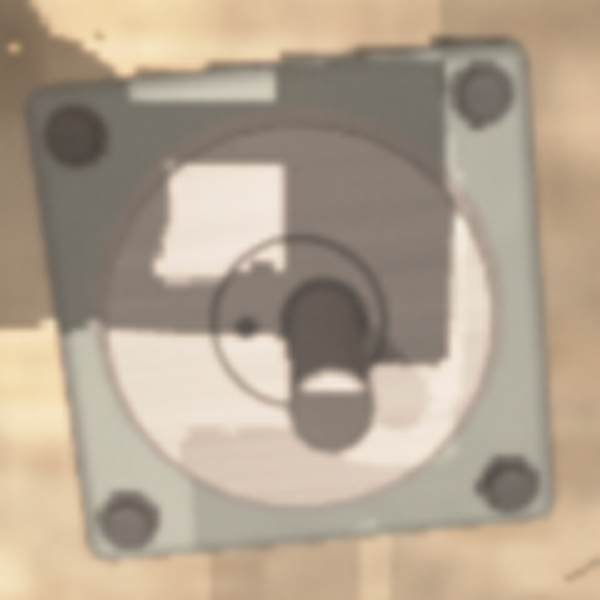

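Run:
```python
from h import *
st=telemetry.get_state();p=imaging.snapshot("wrist")
f=lambda u,v,z:ray(p,195+u/5-.4,100+v/5-.4,z,st).round(4)
print("disc",f(298,320,.024),"boss",f(300,314,.024),"base",f(324,317,.024),"tip",f(331,411,.112))
print("tip edges",f(290,411,.112),f(373,411,.112),f(331,452,.112))
c=f(300,314,.024)
print("boss edges",f(104,314,.024),f(495,314,.024),f(300,124,.024),f(300,506,.024))
print("tcp px",proj(p,st["tool_pos"],st))
```

```text
disc [0.5386 0.0332 0.024 ] boss [0.5372 0.0337 0.024 ] base [0.5379 0.0394 0.024 ] tip [0.5386 0.0392 0.112 ]
tip edges [0.5386 0.0317 0.112 ] [0.5386 0.0468 0.112 ] [0.5463 0.0392 0.112 ]
boss edges [ 0.5372 -0.0126  0.024 ] [0.5372 0.0798 0.024 ] [0.4931 0.0337 0.024 ] [0.5848 0.0338 0.024 ]
tcp px [255.35199654 239.38870781]
```

```bash
python3 -m creep '[[0,0.002,-0.059,0,0],[0,0.004,-0.118,0,0],[0,0.006,-0.177,0,0],[0,0.008,-0.236,0,0],[0,0.008,-0.296,0,0],[0,0.008,-0.296,0,0],[0,0.008,-0.296,0,0]]'
python3 - <<'E'
from h import *
st=telemetry.get_state();print(st["tool_pos"],Ro.from_quat(st["eef_rot"]).as_matrix().round(4))
p=imaging.snapshot("wrist");cv2.imwrite("pics/w2.png",p["image"])
for d in imaging.trace(p,"collar_large")[:3]:
    print(d["score"],d["rect"],p["image"][d["pixels"]].mean(0))
d=imaging.trace(p,"collar_large")[0];l,t,r_,b=[int(x) for x in d["rect"]]
print(l-10,t-10);c=p["image"][t-10:t+110,l-10:l+110];cv2.imwrite("pics/w2c.png",cv2.resize(c,None,fx=5,fy=5,interpolation=cv2.INTER_CUBIC))
E
```

```text
clock: 4.03
tool_pos: [0.529, -0.2625, 0.2387]
eef_rot: [0.0, 1.0, 0.001, 0.0]
contact_force: [0.6, 0.8, 0.3]
opening: 1.0
[ 0.52897489 -0.26252417  0.23867551] [[-1.0e+00  8.0e-04  1.0e-04]
 [ 8.0e-04  1.0e+00  1.4e-03]
 [-1.0e-04  1.4e-03 -1.0e+00]]
0.79 [331.9, 122.5, 390.9, 171.0] [ 49.         139.51086454 224.05085529]
0.59 [227.8, 137.3, 276.7, 188.3] [177.70622363 191.8185654  198.14609705]
321 112
```

View pics/w2.png

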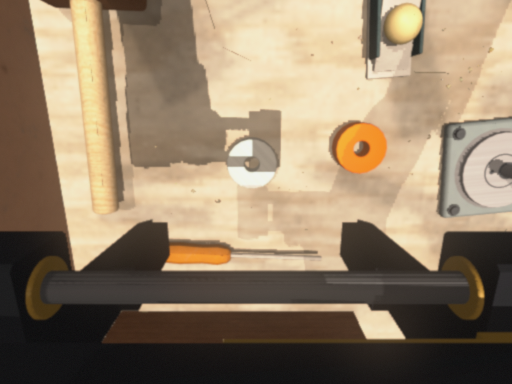

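View pics/w2c.png

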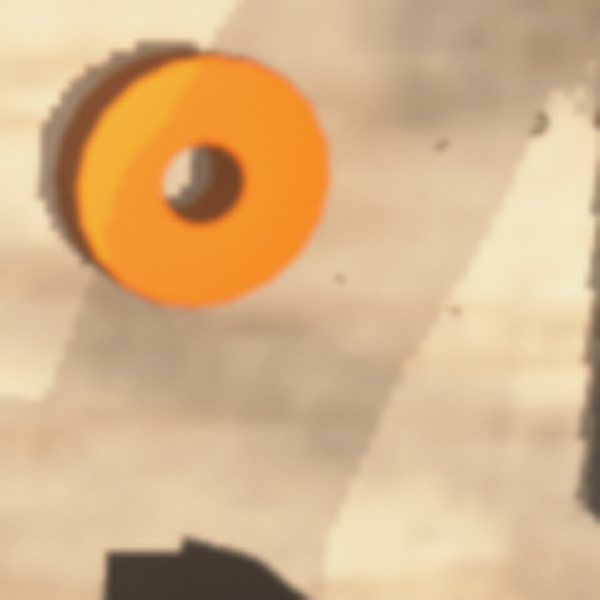

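Run:
```python
import cv2
im=cv2.imread("pics/w2.png")[120:205,210:295];cv2.imwrite("pics/w2d.png",cv2.resize(im,None,fx=7,fy=7,interpolation=cv2.INTER_CUBIC))
```

```text
(no output)
```

View pics/w2d.png

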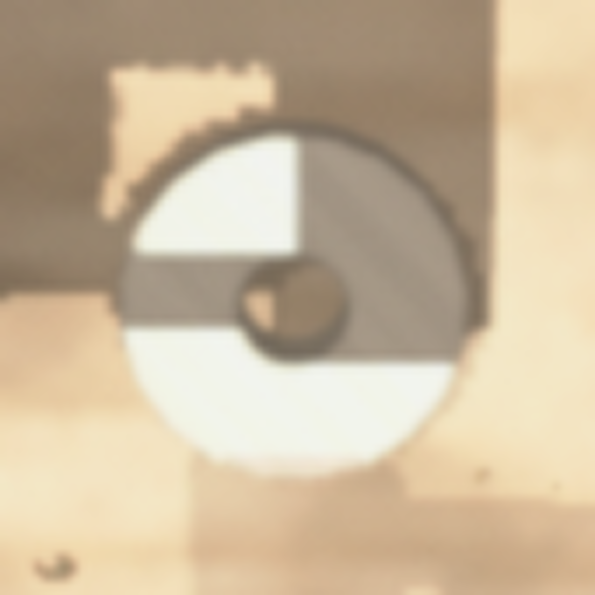

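Run:
```python
from h import *
st=telemetry.get_state();p=imaging.snapshot("wrist")
f=lambda u,v,z:ray(p,210+u/7-.43,120+v/7-.43,z,st).round(4)
for a in((294.5,304),(122,304),(467,304),(294,133),(294,475),(295,306)): print(a,f(*a,.024))
print(st["tool_pos"])
```

```text
(294.5, 304) [ 0.5304 -0.265   0.024 ]
(122, 304) [ 0.5304 -0.2942  0.024 ]
(467, 304) [ 0.5304 -0.2359  0.024 ]
(294, 133) [ 0.5017 -0.2651  0.024 ]
(294, 475) [ 0.5604 -0.2651  0.024 ]
(295, 306) [ 0.5307 -0.265   0.024 ]
[ 0.52928702 -0.26164774  0.23889973]
```

```bash
python3 -m creep '[[0,-0.002,-0.003,0.06,0],[0,-0.002,-0.003,0.12,0],[0,-0.002,-0.003,0.17,0],[0,-0.002,-0.003,0.205,0],[0,-0.002,-0.003,0.22,0],[0,-0.002,-0.003,0.22,0],[0,-0.002,-0.003,0.22,0]]' 25
python3 -m creep '[[255,0,0,0,0],[255,0,0,0,0],[255,0,0,0,0],[255,0,0,0,0]]' 25
```

```text
clock: 5.1
tool_pos: [0.5319, -0.2674, 0.0202]
eef_rot: [0.001, 1.0, -0.0, 0.001]
contact_force: [-0.8, -0.0, 1.2]
opening: 1.004
clock: 5.6
tool_pos: [0.5309, -0.267, 0.0191]
eef_rot: [0.001, 1.0, 0.0, 0.0]
contact_force: [-0.2, 0.5, 4.6]
opening: 0.663
```

```bash
python3 -m creep '[[255,0,0,-0.01,0],[255,0,0,-0.04,0],[255,0,0,-0.1,0],[255,0,0,-0.16,0],[255,0,0,-0.2,0],[255,0,0,-0.2,0],[255,0,0,-0.2,0]]'
python3 - <<'E'
from h import *
sts=[telemetry.get_state()];p=imaging.snapshot("wrist");cv2.imwrite("pics/w3.png",p["image"])
for i in range(3): sts.append(telemetry.get_state());imaging.snapshot("top")
for s in sts: print(np.round(s["tool_pos"],4),np.round(s["contact_force"],1),s["opening"])
cv2.imwrite("pics/w3c.png",cv2.resize(p["image"][170:320,170:340],None,fx=4,fy=4,interpolation=cv2.INTER_CUBIC))
E
```

```text
clock: 6.48
tool_pos: [0.5293, -0.2672, 0.2175]
eef_rot: [0.001, 1.0, 0.0, -0.001]
contact_force: [0.1, 0.5, -3.2]
opening: 0.665
[ 0.5293 -0.2672  0.2175] [ 0.1  0.5 -3.2] 0.6647472750486967
[ 0.5291 -0.2671  0.2169] [-0.7 -0.4 -3.4] 0.6642639022417519
[ 0.5291 -0.2669  0.2167] [-0.6 -1.2 -3.3] 0.6641750745176893
[ 0.5294 -0.2669  0.2168] [-0.3 -0.4 -2.6] 0.65998056403759
```

View pics/w3.png

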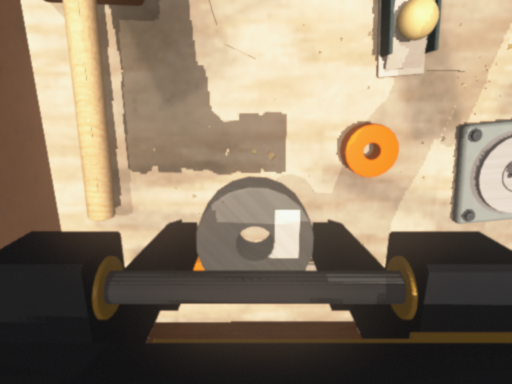

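View pics/w3c.png

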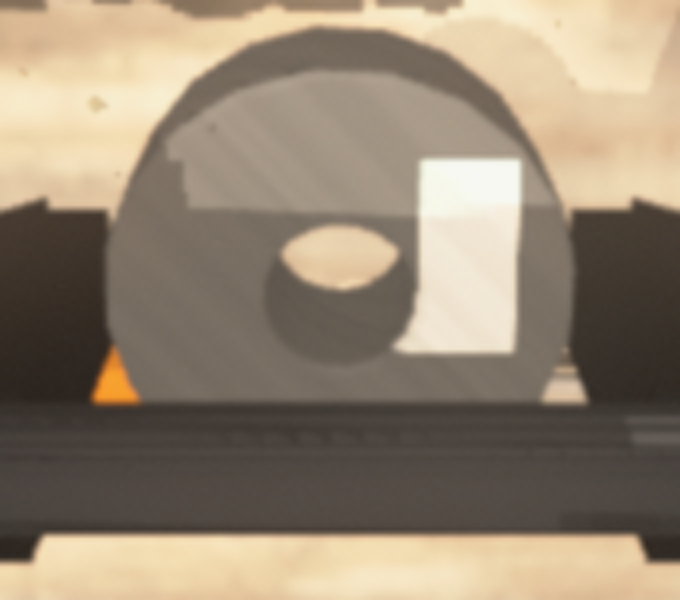

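Run:
```python
from h import *
st=telemetry.get_state();p=imaging.snapshot("wrist");print(st["tool_pos"])
z=st["tool_pos"][2]
f=lambda u,v,dz:(ray(p,170+u/4-.4,170+v/4-.4,z+dz,st)-st["tool_pos"]).round(4)
print("bore top",f(340,294,.005),"edges",f(264,294,.005),f(416,294,.005),f(340,224,.005),f(340,364,.005))
print("outer",f(107,280,.005),f(575,280,.005),f(341,70,.005))
print("bottom near edge",f(341,27,-.019))
```

```text
[ 0.52965673 -0.26693655  0.21697788]
bore top [-0.0003 -0.0004  0.005 ] edges [-0.0003 -0.0098  0.005 ] [-0.0003  0.009   0.005 ] [-0.0096 -0.0004  0.005 ] [ 0.0093 -0.0004  0.005 ]
outer [-0.0023 -0.0292  0.005 ] [-0.0021  0.0286  0.005 ] [-0.029  -0.0002  0.005 ]
bottom near edge [-0.0287 -0.0001 -0.019 ]
```

```bash
python3 -m creep '[[255,-0.002,0.05,0,0],[255,-0.004,0.11,0,0],[255,-0.006,0.17,0,0],[255,-0.008,0.23,0,0],[255,-0.0094,0.28,0.01,0],[255,-0.0094,0.3063,0.03,0],[255,-0.0094,0.3063,0.047,0],[255,-0.0094,0.3063,0.047,0],[255,-0.0094,0.3063,0.047,0]]'
python3 - <<'E'
from h import *
sts=[telemetry.get_state()];p=imaging.snapshot("wrist");cv2.imwrite("pics/w4.png",p["image"])
for n in ("top","scene","top"):
    sts.append(telemetry.get_state());q=imaging.snapshot(n)
    if n=="scene": cv2.imwrite("pics/s4.png",cv2.resize(q["image"][110:230,160:300],None,fx=5,fy=5,interpolation=cv2.INTER_CUBIC))
for s in sts: print(np.round(s["tool_pos"],4),np.round(s["contact_force"],1),s["opening"])
cv2.imwrite("pics/w4c.png",cv2.resize(p["image"][150:310,170:340],None,fx=4,fy=4,interpolation=cv2.INTER_CUBIC))
E
```

```text
clock: 7.85
tool_pos: [0.5411, 0.0386, 0.1719]
eef_rot: [0.002, 1.0, -0.0, 0.0]
contact_force: [-0.4, 0.0, -3.6]
opening: 0.659
[0.5411 0.0386 0.1719] [-0.4  0.  -3.6] 0.6587322471855824
[0.5413 0.0385 0.1722] [-0.5  0.2 -1.9] 0.6583636425115553
[0.5414 0.0385 0.1723] [ 1.1  0.1 -2.7] 0.6583357509450029
[0.5413 0.0386 0.1724] [-0.7 -0.3 -2. ] 0.6619266708481575
```

View pics/w4c.png

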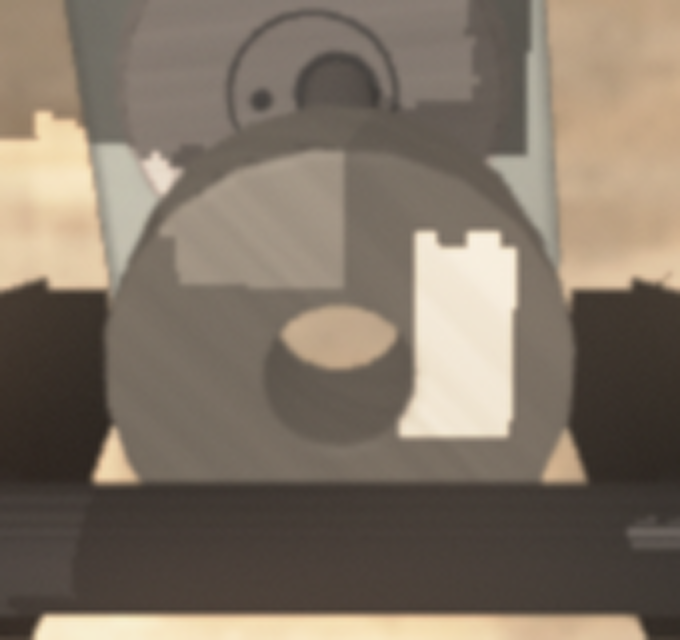

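View pics/s4.png

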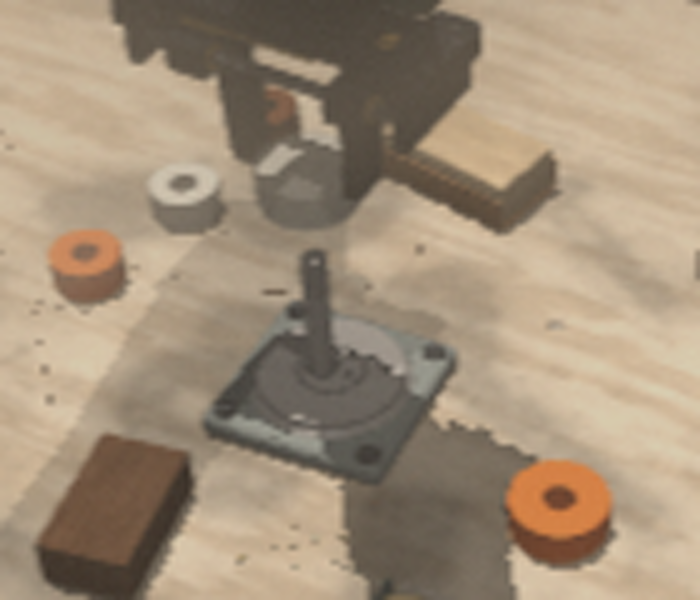

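Run:
```python
from h import *
st=telemetry.get_state();p=imaging.snapshot("wrist");print(st["tool_pos"])
z=st["tool_pos"][2]
f=lambda u,v,z:(ray(p,170+u/4-.4,150+v/4-.4,z,st)).round(4)
print("disc",f(312.5,93,.024),f(227,93,.024),f(398,93,.024),f(312,10,.024),"base",f(338,90,.024),f(338,50,.024))
print("bore",f(340,376,z+.005),"edges",f(340,305,z+.005),f(340,446,z+.005))
```

```text
[0.54121385 0.03860234 0.17230371]
disc [0.5395 0.0317 0.024 ] [0.5395 0.0109 0.024 ] [0.5396 0.0525 0.024 ] [0.5192 0.0318 0.024 ] base [0.5388 0.0379 0.024 ] [0.529 0.038 0.024]
bore [0.5412 0.0382 0.1773] edges [0.5317 0.0382 0.1773] [0.5508 0.0382 0.1773]
```

```bash
python3 -m creep '[[255,0.002,0,0.02,0],[255,0.002,0,0.034,0],[255,0.002,0,0.037,0],[255,0.002,0,0.037,0],[255,0.002,0,0.037,0]]'
python3 - <<'E'
from h import *
sts=[]
for n in ("wrist","scene","top"):
    sts.append(telemetry.get_state());q=imaging.snapshot(n)
    if n=="scene": cv2.imwrite("pics/s5.png",cv2.resize(q["image"][110:230,160:300],None,fx=5,fy=5,interpolation=cv2.INTER_CUBIC))
    if n=="wrist": cv2.imwrite("pics/w5c.png",cv2.resize(q["image"][130:290,170:340],None,fx=4,fy=4,interpolation=cv2.INTER_CUBIC))
for s in sts: print(np.round(s["tool_pos"],4),np.round(s["contact_force"],1),s["opening"])
E
```

```text
clock: 8.72
tool_pos: [0.5392, 0.0391, 0.1352]
eef_rot: [0.001, 1.0, 0.0, 0.001]
contact_force: [0.6, 0.3, -2.2]
opening: 0.658
[0.5392 0.0391 0.1352] [ 0.6  0.3 -2.2] 0.6582536072741911
[0.5392 0.0391 0.1352] [ 0.1 -0.  -2.2] 0.6598043513689861
[0.5391 0.0391 0.1352] [ 0.5  0.2 -3. ] 0.6606847611975855
```

View pics/w5c.png

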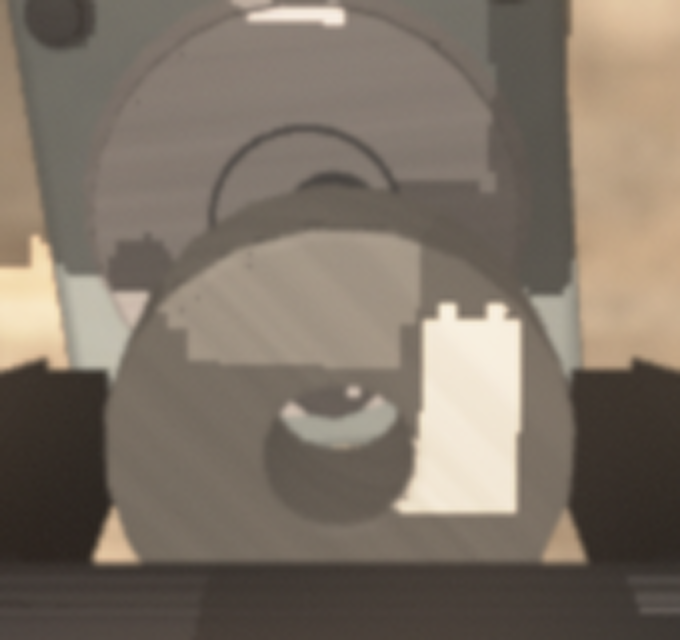

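View pics/s5.png

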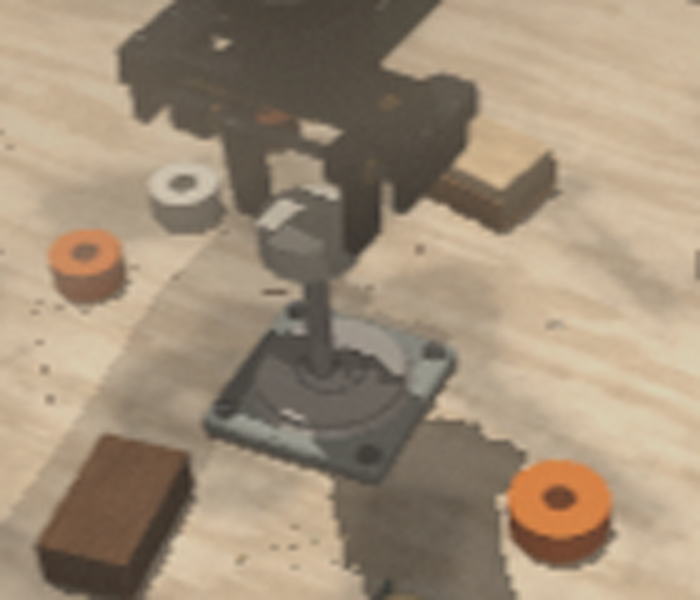

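Run:
```python
from h import *
st=telemetry.get_state();p=imaging.snapshot("wrist");print(st["tool_pos"])
z=st["tool_pos"][2]
f=lambda u,v,z:(ray(p,170+u/4-.4,130+v/4-.4,z,st)).round(4)
print("bore",f(340,452,z+.005),f(340,386,z+.005),f(340,526,z+.005))
print("far edge spindle",f(338,418,.111),"bottom near",f(338,188,z-.019))
print("disc top(+20.8)",f(303,125,.024), f(210,205,.024))
```

```text
[0.53908962 0.03905377 0.1351124 ]
bore [0.5385 0.0387 0.1401] [0.5297 0.0387 0.1401] [0.5487 0.0386 0.1401]
far edge spindle [0.5468 0.0384 0.111 ] bottom near [0.5106 0.0385 0.1161]
disc top(+20.8) [0.5187 0.0311 0.024 ] [0.536 0.011 0.024]
```

```bash
python3 -m creep '[[255,0,-0.0002,0.002,0],[255,0,-0.0002,0.003,0],[255,0,-0.0002,0.004,0],[255,0,-0.0002,0.005,0],[255,0,-0.0002,0.006,0],[255,0,-0.0002,0.006,0]]'
python3 -m creep '[[255,0,0,0.001,0],[255,0,0,0.002,0],[255,0,0,0.003,0],[255,0,0,0.004,0],[255,0,0,0.004,0]]'
```

```text
clock: 9.68
tool_pos: [0.5387, 0.0389, 0.1286]
eef_rot: [0.001, 1.0, 0.0, -0.0]
contact_force: [-0.8, -0.1, -2.4]
opening: 0.659
clock: 10.3
tool_pos: [0.5387, 0.0388, 0.1246]
eef_rot: [0.001, 1.0, 0.0, -0.0]
contact_force: [-0.2, 0.8, -3.2]
opening: 0.662
```

```bash
python3 -m creep '[[255,0,0,0.003,0],[255,0,0,0.006,0],[255,0,0,0.010,0],[255,0,0,0.014,0],[255,0,0,0.018,0],[255,0,0,0.022,0],[255,0,0,0.026,0],[255,0,0,0.03,0],[255,0,0,0.03,0]]'
python3 -m creep '[[255,0,0,0.004,0],[255,0,0,0.008,0],[255,0,0,0.012,0],[255,0,0,0.016,0],[255,0,0,0.020,0],[255,0,0,0.024,0],[255,0,0,0.028,0],[255,0,0,0.032,0],[255,0,0,0.034,0],[255,0,0,0.034,0]]'
```

```text
clock: 11.42
tool_pos: [0.5386, 0.0388, 0.0944]
eef_rot: [0.001, 1.0, -0.0, -0.0]
contact_force: [0.6, 0.0, -3.1]
opening: 0.661
clock: 12.68
tool_pos: [0.5387, 0.0388, 0.0606]
eef_rot: [0.001, 1.0, 0.0, -0.0]
contact_force: [0.4, -0.1, -3.0]
opening: 0.661
```

Run:
```python
from h import *
sts=[]
for n in ("wrist","scene","top"):
    sts.append(telemetry.get_state());q=imaging.snapshot(n)
    if n=="scene": cv2.imwrite("pics/s6.png",cv2.resize(q["image"][110:230,160:300],None,fx=5,fy=5,interpolation=cv2.INTER_CUBIC))
    if n=="wrist": cv2.imwrite("pics/w6c.png",q["image"])
for s in sts: print(np.round(s["tool_pos"],4),np.round(s["contact_force"],1),s["opening"])
```

```text
[0.5387 0.0388 0.0606] [ 0.4 -0.1 -3. ] 0.6608359443077942
[0.5388 0.0389 0.0607] [-0.4  0.4 -2. ] 0.6592997535091621
[0.5389 0.0389 0.0608] [-0.8 -0.4 -2.6] 0.6560505866166562
```

View pics/w6c.png

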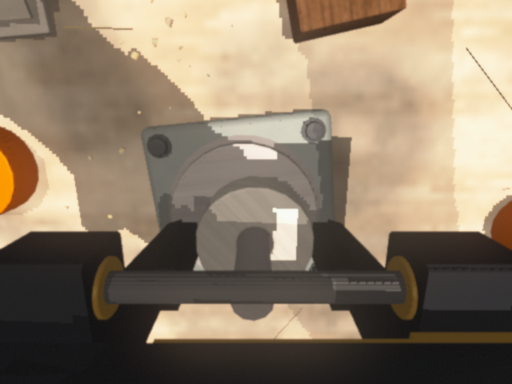

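View pics/s6.png

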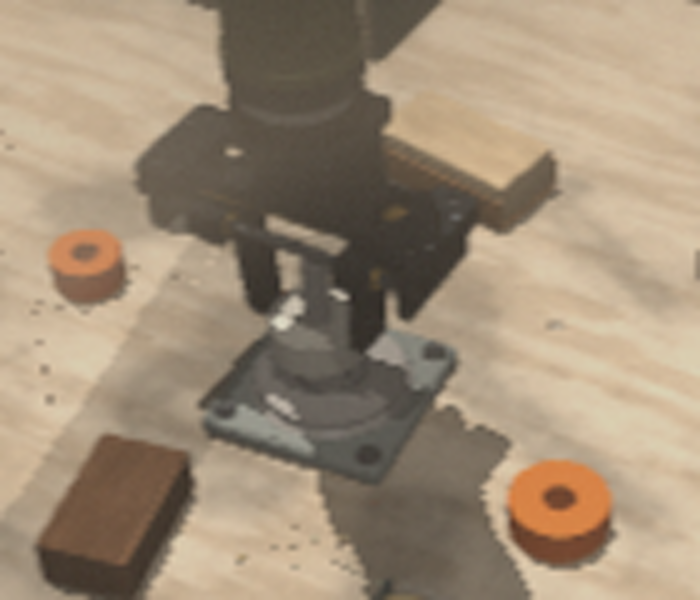

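```bash
python3 -m creep '[[255,0,0,0.002,0],[255,0,0,0.004,0],[255,0,0,0.006,0],[255,0,0,0.008,0],[255,0,0,0.009,0],[255,0,0,0.010,0],[255,0,0,0.010,0]]'
python3 -m creep '[[255,0,0,0.0005,0],[255,0,0,0.001,0],[255,0,0,0.001,0]]'
python3 -m creep '[[255,0,0,0.0005,0],[255,0,0,0.0005,0]]'
python3 - <<'E'
from h import *
sts=[]
for n in ("wrist","scene"):
    sts.append(telemetry.get_state());q=imaging.snapshot(n)
    cv2.imwrite(f"pics/7{n}.png",cv2.resize(q["image"][110:230,160:300],None,fx=5,fy=5,interpolation=cv2.INTER_CUBIC) if n=="scene" else q["image"])
for s in sts: print(np.round(s["tool_pos"],4),np.round(s["contact_force"],1),s["opening"])
E
```

```text
clock: 13.7
tool_pos: [0.5388, 0.0388, 0.0507]
eef_rot: [0.001, 1.0, 0.0, -0.0]
contact_force: [0.6, 0.5, -2.9]
opening: 0.666
clock: 14.08
tool_pos: [0.5388, 0.0389, 0.0497]
eef_rot: [0.001, 1.0, 0.0, -0.0]
contact_force: [0.5, 0.1, -2.6]
opening: 0.661
clock: 14.32
tool_pos: [0.5388, 0.0389, 0.0492]
eef_rot: [0.001, 1.0, 0.0, -0.0]
contact_force: [0.2, -0.5, -2.3]
opening: 0.661
[0.5388 0.0389 0.0492] [ 0.2 -0.5 -2.3] 0.6608208850732314
[0.5388 0.0388 0.0492] [-0.5 -0.2 -3.4] 0.6598985896477562
```

View pics/7wrist.png

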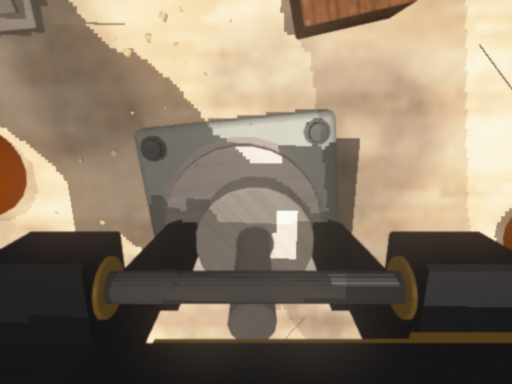

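View pics/7scene.png

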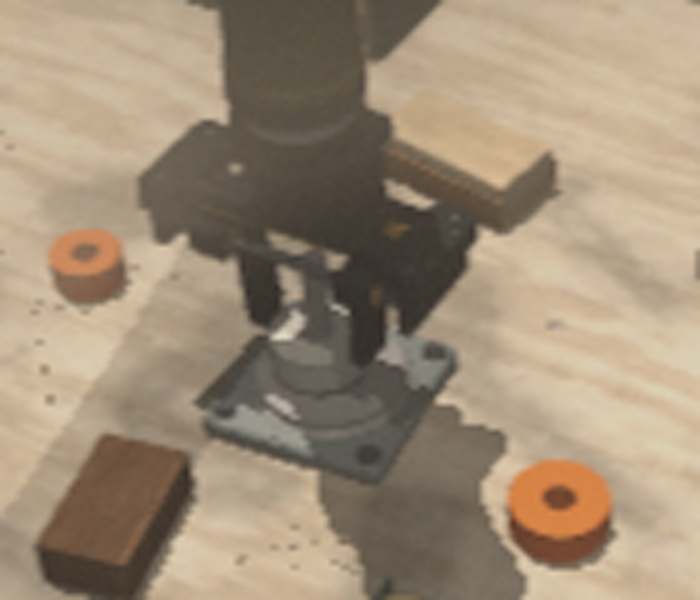

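```bash
for i in 1; do :; done; python3 -m creep '[[255,0,0,0.0005,0],[255,0,0,0.0005,0]]'
python3 -m creep '[[255,0,0,0.0004,0],[255,0,0,0.0004,0]]'
```

```text
clock: 14.68
tool_pos: [0.5388, 0.0389, 0.0487]
eef_rot: [0.001, 1.0, 0.0, 0.0]
contact_force: [0.6, 0.4, -2.7]
opening: 0.661
clock: 14.92
tool_pos: [0.5388, 0.0388, 0.0483]
eef_rot: [0.001, 1.0, 0.0, -0.0]
contact_force: [0.0, 0.4, -2.2]
opening: 0.66
```

```bash
python3 -m creep '[[255,0,0,0.0003,0],[255,0,0,0.0003,0]]'
```

```text
clock: 15.18
tool_pos: [0.5388, 0.0388, 0.048]
eef_rot: [0.001, 1.0, 0.0, -0.0]
contact_force: [-0.3, 0.7, -3.1]
opening: 0.662
```

```bash
python3 -m creep '[[255,0,0,0.0003,0],[255,0,0,0.0003,0]]'|grep -E "tool|force"
python3 -m creep '[[255,0,0,0.0003,0],[255,0,0,0.0003,0]]'|grep -E "tool|force"
```

```text
tool_pos: [0.5388, 0.0389, 0.0477]
contact_force: [-0.2, -0.6, -2.9]
tool_pos: [0.5388, 0.0388, 0.0474]
contact_force: [0.6, 0.8, -2.4]
```

```bash
python3 -m creep '[[255,0,0,0.0003,0],[255,0,0,0.0003,0]]'|grep -E "tool|force"
```

```text
tool_pos: [0.5388, 0.0388, 0.0471]
contact_force: [-0.2, -0.5, -2.8]
```

```bash
python3 -m creep '[[255,0,0,0.0003,0],[255,0,0,0.0003,0]]'|grep -E "tool|force"
```

```text
tool_pos: [0.5388, 0.0389, 0.0468]
contact_force: [0.3, 0.1, -2.4]
```

```bash
python3 -m creep '[[255,0,0,0.0004,0],[255,0,0,0.0004,0]]'|grep -E "tool|force"
```

```text
tool_pos: [0.5388, 0.0388, 0.0464]
contact_force: [-0.2, -0.2, -3.1]
```

```bash
python3 -m creep '[[255,0,0,0.0004,0],[255,0,0,0.0004,0]]'|grep -E "tool|force"
```

```text
tool_pos: [0.5388, 0.0388, 0.046]
contact_force: [0.4, 1.0, -2.6]
```

```bash
python3 -m creep '[[255,0,0,0.0004,0],[255,0,0,0.0004,0]]'|grep -E "tool|force"
```

```text
tool_pos: [0.5387, 0.0389, 0.0456]
contact_force: [0.6, -0.3, -2.9]
```

```bash
python3 -m creep '[[255,0,0,0.0004,0],[255,0,0,0.0004,0]]'|grep -E "tool|force"
```

```text
tool_pos: [0.5388, 0.0389, 0.0452]
contact_force: [-1.2, -0.4, -2.9]
```

```bash
python3 -m creep '[[255,0,0,0.0004,0],[255,0,0,0.0004,0]]'|grep -E "tool|force"
```

```text
tool_pos: [0.5388, 0.0388, 0.0448]
contact_force: [0.0, 0.1, -2.8]
```

```bash
python3 -m creep '[[255,0,0,0.0004,0],[255,0,0,0.0004,0]]'|grep -E "tool|force"
```

```text
tool_pos: [0.5388, 0.0389, 0.0444]
contact_force: [0.2, -0.2, -3.1]
```

```bash
python3 -m creep '[[255,0,0,0.0004,0],[255,0,0,0.0004,0]]'|grep -E "tool|force"
```

```text
tool_pos: [0.5388, 0.0388, 0.044]
contact_force: [0.8, 0.2, -1.9]
```

```bash
python3 -m creep '[[255,0,0,0.0003,0],[255,0,0,0.0003,0]]'|grep -E "tool|force"
```

```text
tool_pos: [0.5388, 0.0388, 0.0437]
contact_force: [-0.1, -0.2, -3.1]
```

```bash
python3 -m creep '[[255,0,0,0.0003,0],[255,0,0,0.0003,0]]'|grep -E "tool|force"
```

```text
tool_pos: [0.5388, 0.0388, 0.0434]
contact_force: [-0.5, 0.1, -2.6]
```

```bash
python3 -m creep '[[255,0,0,0.0003,0],[255,0,0,0.0003,0]]'|grep -E "tool|force"
```

```text
tool_pos: [0.5388, 0.0388, 0.0432]
contact_force: [0.1, 0.1, -1.6]
```

```bash
python3 -m creep '[[255,0,0,0.0003,0],[255,0,0,0.0003,0]]'|grep -E "tool|force"
```

```text
tool_pos: [0.5388, 0.0388, 0.0431]
contact_force: [-1.0, -0.8, 3.8]
```

```bash
python3 -m creep '[[255,0,0,0.0003,0],[255,0,0,0.0003,0]]'|grep -E "clock|tool|force"
```

```text
clock: 19.18
tool_pos: [0.5389, 0.0388, 0.0431]
contact_force: [-2.1, -0.3, 6.6]
```

The force rose from -2.8 N to +6.6 N at TCP z = 0.0431 m, which is exactly the seat height for a 5 mm overlap. The large collar is home, so I'll release it.

```bash
python3 -m creep '[[70,0,0,0,0],[40,0,0,0,0],[0,0,0,0,0],[0,0,0,0,0]]'
python3 -m creep '[[0,0,0,-0.02,0],[0,0,0,-0.08,0],[0,0,0,-0.14,0],[0,0,0,-0.17,0],[0,-0.051,0.088,-0.17,0],[0,-0.103,0.176,-0.17,0],[0,-0.103,0.176,-0.17,0],[0,-0.103,0.176,-0.17,0],[0,-0.103,0.176,-0.17,0]]'
python3 - <<'E'
from h import *
sts=[]
for n in ("wrist","scene","top"):
    sts.append(telemetry.get_state());q=imaging.snapshot(n)
    cv2.imwrite(f"pics/8{n}.png",cv2.resize(q["image"][110:230,160:300],None,fx=5,fy=5,interpolation=cv2.INTER_CUBIC) if n=="scene" else q["image"])
for s in sts: print(np.round(s["tool_pos"],4),np.round(s["contact_force"],1),s["opening"])
E
```

```text
clock: 19.68
tool_pos: [0.5388, 0.0389, 0.0424]
eef_rot: [0.001, 1.0, 0.0, 0.0]
contact_force: [-0.1, 0.1, 0.2]
opening: 0.996
clock: 20.8
tool_pos: [0.6419, 0.2162, 0.2119]
eef_rot: [0.0, 1.0, 0.0, -0.0]
contact_force: [-0.2, 0.1, 0.0]
opening: 0.999
[0.6419 0.2162 0.2119] [-0.2  0.1  0. ] 0.9987751844320392
[0.6417 0.2141 0.2119] [-0.  -0.8  0.7] 0.9984422007738346
[0.6418 0.213  0.2121] [-0.  -0.4 -0.3] 1.0003249636711562
```

View pics/8wrist.png

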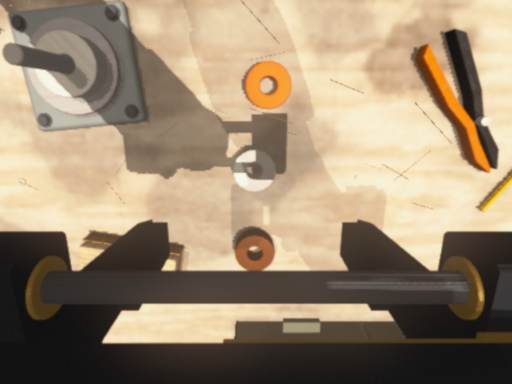

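View pics/8scene.png

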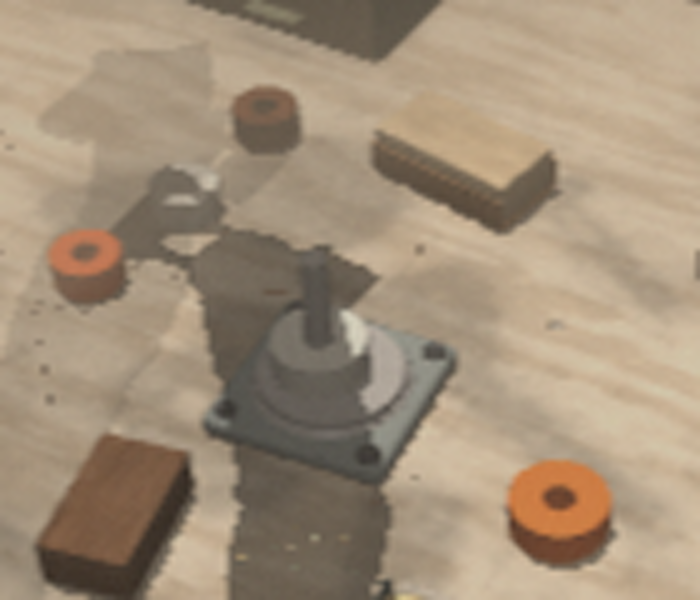

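The large collar sits flat on the seat. The medium one is at (254,170) in the wrist view.

Run:
```python
from h import *
st=telemetry.get_state();p=imaging.snapshot("wrist");print(st["tool_pos"],telemetry.get_state()["tool_pos"])
cv2.imwrite("pics/9c.png",cv2.resize(p["image"][130:215,210:295],None,fx=7,fy=7,interpolation=cv2.INTER_CUBIC))
```

```text
[0.64184537 0.21248676 0.21226658] [0.64196285 0.21241612 0.21245207]
```

View pics/9c.png

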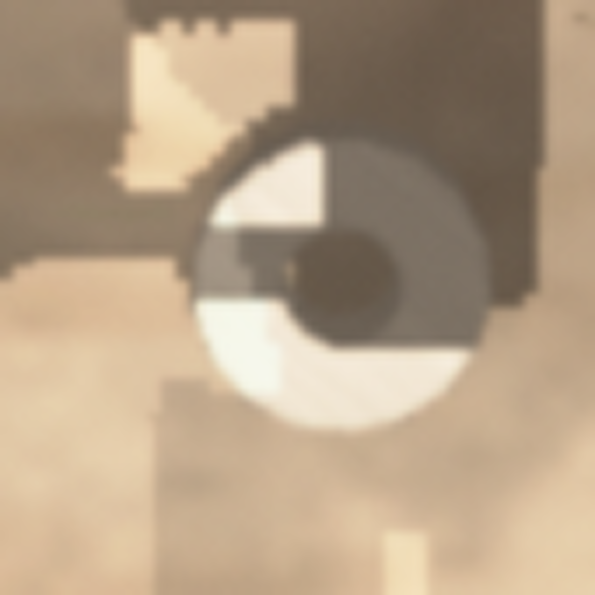

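Run:
```python
from h import *
st=telemetry.get_state();p=imaging.snapshot("wrist");print(st["tool_pos"])
f=lambda u,v,z:ray(p,210+u/7-.43,130+v/7-.43,z,st).round(4)
for a in((341,285),(193,285),(489,285),(341,138),(341,432)): print(f(*a,.024))
```

```text
[0.64196285 0.21241612 0.21245207]
[0.6461 0.216  0.024 ]
[0.646  0.1927 0.024 ]
[0.6462 0.2393 0.024 ]
[0.6228 0.216  0.024 ]
[0.6702 0.216  0.024 ]
```

```bash
python3 -m creep '[[0,-0.0042,0.0035,0.06,0],[0,-0.0042,0.0035,0.12,0],[0,-0.0042,0.0035,0.165,0],[0,-0.0042,0.0035,0.19,0],[0,-0.0042,0.0035,0.198,0],[0,-0.0042,0.0035,0.198,0],[0,-0.0042,0.0035,0.198,0]]' 25
python3 -m creep '[[255,0,0,0,0],[255,0,0,0,0],[255,0,0,0,0],[255,0,0,0,0],[255,0,0,0,0]]' 25
python3 -m creep '[[255,0,0,-0.01,0],[255,0,0,-0.04,0],[255,0,0,-0.1,0],[255,0,0,-0.16,0],[255,0,0,-0.19,0],[255,0,0,-0.19,0],[255,0,0,-0.19,0]]'
python3 - <<'E'
from h import *
st=telemetry.get_state();p=imaging.snapshot("wrist");cv2.imwrite("pics/10.png",cv2.resize(p["image"][170:320,170:340],None,fx=4,fy=4,interpolation=cv2.INTER_CUBIC))
print(st["tool_pos"],st["contact_force"])
E
```

```text
clock: 21.92
tool_pos: [0.6475, 0.2183, 0.0162]
eef_rot: [0.001, 1.0, 0.001, 0.001]
contact_force: [0.1, -0.4, -0.9]
opening: 0.995
clock: 22.55
tool_pos: [0.6464, 0.2179, 0.0146]
eef_rot: [0.001, 1.0, -0.0, -0.0]
contact_force: [0.3, -0.5, 1.2]
opening: 0.535
clock: 23.42
tool_pos: [0.6454, 0.2175, 0.203]
eef_rot: [0.001, 1.0, -0.001, -0.001]
contact_force: [0.9, -0.7, -1.4]
opening: 0.537
[0.64540645 0.2174858  0.20303636] [ 0.87386202 -0.70665823 -1.39473352]
```

View pics/10.png

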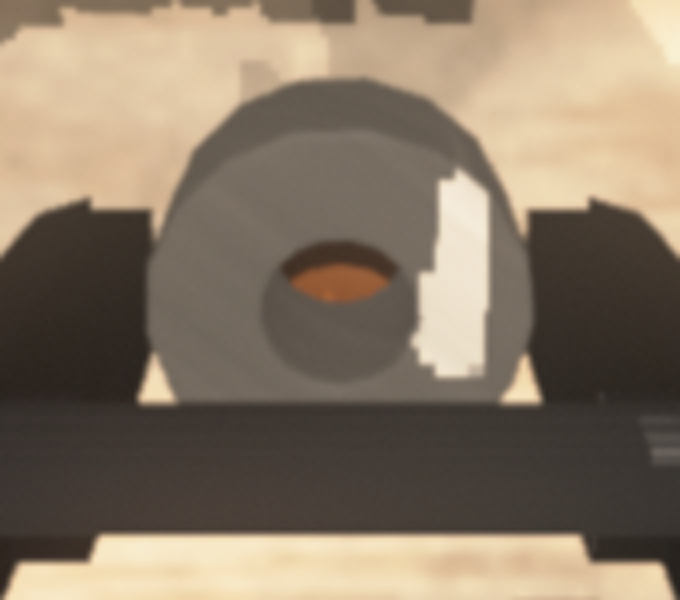

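Run:
```python
from h import *
st=telemetry.get_state();p=imaging.snapshot("wrist");T=st["tool_pos"];print(T)
f=lambda u,v,dz:(ray(p,170+u/4-.4,170+v/4-.4,T[2]+dz,st)-T).round(4)
for a in((339.5,311.5),(262,311),(417,311),(340,240),(340,383)): print(f(*a,.010))
for i in range(2): imaging.snapshot("top"); print(telemetry.get_state()["tool_pos"])
```

```text
[0.64515851 0.21736237 0.20240865]
[-0.0004 -0.0004  0.01  ]
[-0.0004 -0.0097  0.01  ]
[-0.0004  0.0089  0.01  ]
[-0.0096 -0.0004  0.01  ]
[ 0.0092 -0.0004  0.01  ]
[0.64534668 0.21754373 0.20239917]
[0.64556492 0.21767015 0.20267113]
```

```bash
python3 -m creep '[[255,0.025,-0.042,0,0],[255,0.055,-0.092,0,0],[255,0.085,-0.142,0,0],[255,0.1067,-0.1788,0.01,0],[255,0.1067,-0.1788,0.04,0],[255,0.1067,-0.1788,0.064,0],[255,0.1067,-0.1788,0.068,0],[255,0.1067,-0.1788,0.068,0],[255,0.1067,-0.1788,0.068,0],[255,0.1067,-0.1788,0.068,0]]'
python3 - <<'E'
from h import *
sts=[]
for n in ("wrist","top","top","top"):
    sts.append(telemetry.get_state());q=imaging.snapshot(n)
    if n=="wrist": cv2.imwrite("pics/11.png",cv2.resize(q["image"][150:300,170:340],None,fx=4,fy=4,interpolation=cv2.INTER_CUBIC))
for s in sts: print(np.round(s["tool_pos"],4),np.round(s["contact_force"],1),s["opening"])
E
```

```text
clock: 24.88
tool_pos: [0.5398, 0.0397, 0.1372]
eef_rot: [0.001, 1.0, 0.0, 0.001]
contact_force: [0.0, 0.1, -1.9]
opening: 0.535
[0.5398 0.0397 0.1372] [ 0.   0.1 -1.9] 0.5353422112350632
[0.5397 0.0396 0.1371] [-0.4  0.8 -1. ] 0.5369748199342301
[0.5396 0.0396 0.137 ] [-0.4  0.7 -2.4] 0.5351883552501875
[0.5395 0.0395 0.1369] [-0.1  0.8 -1.4] 0.5386250854389932
```

View pics/11.png

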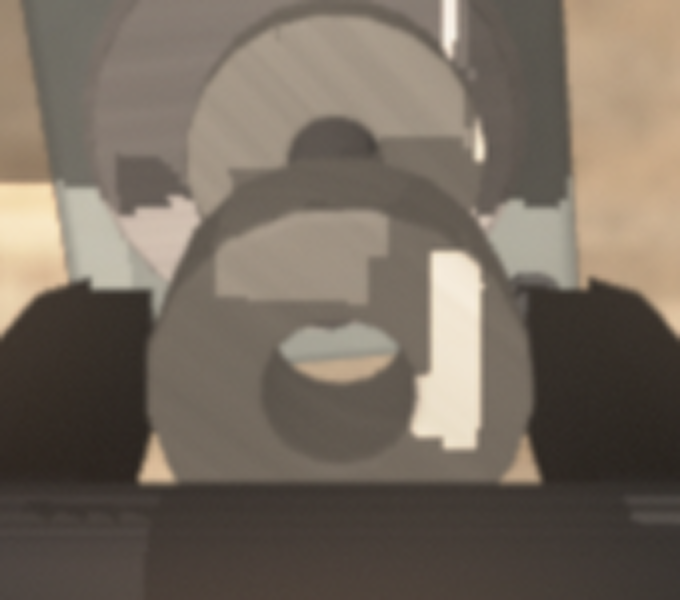

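```bash
python3 -m creep '[[255,0,0,0.004,0],[255,0,0,0.004,0],[255,0,0,0.004,0],[255,0,0,0.004,0]]'
python3 - <<'E'
from h import *
sts=[]
for n in ("wrist","top"):
    sts.append(telemetry.get_state());q=imaging.snapshot(n)
    if n=="wrist": cv2.imwrite("pics/12.png",cv2.resize(q["image"][150:300,170:340],None,fx=4,fy=4,interpolation=cv2.INTER_CUBIC))
for s in sts: print(np.round(s["tool_pos"],4),np.round(s["contact_force"],1),s["opening"])
E
```

```text
clock: 25.58
tool_pos: [0.5393, 0.0396, 0.1325]
eef_rot: [0.001, 1.0, 0.0, 0.0]
contact_force: [0.1, -0.2, -1.4]
opening: 0.535
[0.5393 0.0396 0.1325] [ 0.1 -0.2 -1.4] 0.534595373129082
[0.5393 0.0395 0.1325] [-0.6 -0.5 -1.4] 0.5345058361403172
```

View pics/12.png

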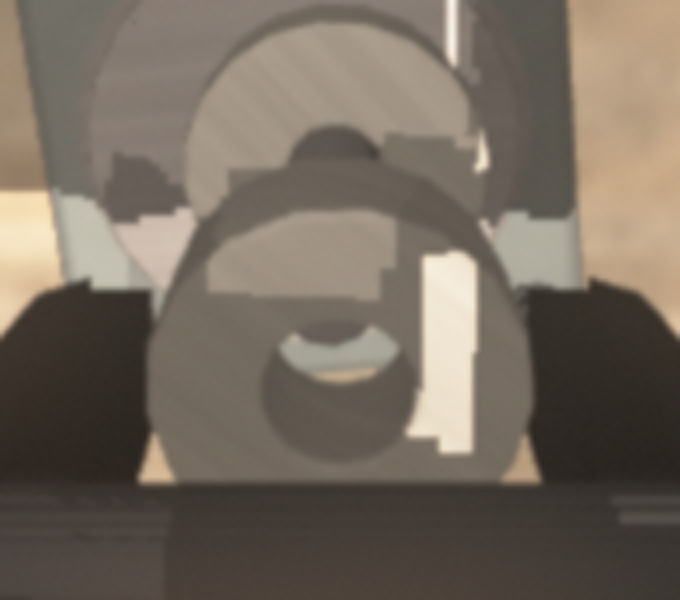

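```bash
python3 -m creep '[[255,0.0005,-0.0007,0.002,0],[255,0.0005,-0.0007,0.004,0],[255,0.0005,-0.0007,0.005,0],[255,0.0005,-0.0007,0.006,0],[255,0.0005,-0.0007,0.007,0],[255,0.0005,-0.0007,0.008,0],[255,0.0005,-0.0007,0.008,0]]'
python3 -m creep '[[255,0,0,0.001,0],[255,0,0,0.002,0],[255,0,0,0.003,0],[255,0,0,0.004,0],[255,0,0,0.004,0]]'
```

```text
clock: 26.55
tool_pos: [0.5387, 0.0388, 0.1244]
eef_rot: [0.001, 1.0, 0.0, -0.0]
contact_force: [0.3, -0.7, -1.6]
opening: 0.54
clock: 27.18
tool_pos: [0.5387, 0.0388, 0.1204]
eef_rot: [0.001, 1.0, 0.0, -0.0]
contact_force: [-0.3, 0.2, -1.4]
opening: 0.533
```

```bash
python3 -m creep '[[255,0,0,0.004,0],[255,0,0,0.008,0],[255,0,0,0.013,0],[255,0,0,0.018,0],[255,0,0,0.023,0],[255,0,0,0.028,0],[255,0,0,0.033,0],[255,0,0,0.036,0],[255,0,0,0.036,0]]'
python3 -m creep '[[255,0,0,0.004,0],[255,0,0,0.008,0],[255,0,0,0.012,0],[255,0,0,0.015,0],[255,0,0,0.017,0],[255,0,0,0.017,0]]'
```

```text
clock: 28.3
tool_pos: [0.5387, 0.0388, 0.0843]
eef_rot: [0.001, 1.0, -0.0, -0.0]
contact_force: [0.8, -0.1, -1.6]
opening: 0.535
clock: 29.05
tool_pos: [0.5387, 0.0388, 0.0674]
eef_rot: [0.001, 1.0, 0.0, -0.0]
contact_force: [-0.3, -0.5, -1.2]
opening: 0.538
```

```bash
python3 -m creep '[[255,0,0,0.001,0],[255,0,0,0.002,0],[255,0,0,0.0025,0],[255,0,0,0.003,0],[255,0,0,0.003,0]]'|grep -E "tool|force"
python3 -m creep '[[255,0,0,0.0004,0],[255,0,0,0.0004,0]]'|grep -E "tool|force"
```

```text
tool_pos: [0.5388, 0.0389, 0.0645]
contact_force: [0.4, 0.2, -1.7]
tool_pos: [0.5388, 0.0388, 0.0641]
contact_force: [0.3, 0.5, -1.5]
```

```bash
python3 -m creep '[[255,0,0,0.0005,0],[255,0,0,0.001,0],[255,0,0,0.001,0]]'|grep -E "tool|force"
python3 -m creep '[[255,0,0,0.0004,0],[255,0,0,0.0004,0]]'|grep -E "tool|force"
```

```text
tool_pos: [0.5388, 0.0388, 0.0631]
contact_force: [-0.3, -0.7, -0.9]
tool_pos: [0.5388, 0.0389, 0.0627]
contact_force: [0.5, 0.4, -1.0]
```

```bash
python3 -m creep '[[255,0,0,0.0004,0],[255,0,0,0.0004,0]]'|grep -E "tool|force"
```

```text
tool_pos: [0.5388, 0.0388, 0.0625]
contact_force: [-0.8, -0.1, 1.3]
```

```bash
python3 -m creep '[[255,0,0,0.0004,0],[255,0,0,0.0004,0]]'|grep -E "tool|force"
```

```text
tool_pos: [0.5388, 0.0389, 0.0624]
contact_force: [-1.4, 0.2, 5.9]
```

```bash
python3 -m creep '[[110,0,0,0,0],[70,0,0,0,0],[0,0,0,0,0],[0,0,0,0,0]]'
python3 -m creep '[[0,0,0,-0.02,0],[0,0,0,-0.07,0],[0,0,0,-0.12,0],[0,0,0,-0.15,0],[0,0.028,0.051,-0.15,0],[0,0.057,0.102,-0.15,0],[0,0.085,0.153,-0.15,0],[0,0.114,0.204,-0.15,0],[0,0.114,0.204,-0.15,0],[0,0.114,0.204,-0.15,0]]'
python3 -m creep '[[0,0,0,0,0],[0,0,0,0,0]]'
python3 - <<'E'
from h import *
sts=[]
for n in ("wrist","scene"):
    sts.append(telemetry.get_state());q=imaging.snapshot(n)
    cv2.imwrite(f"pics/13{n}.png",cv2.resize(q["image"][110:230,160:300],None,fx=5,fy=5,interpolation=cv2.INTER_CUBIC) if n=="scene" else q["image"])
    if n=="wrist":
        for d in imaging.boxes_of(q,"collar_small")[:3]:print(d)
for s in sts: print(np.round(s["tool_pos"],4),np.round(s["contact_force"],1),s["opening"])
E
```

```text
clock: 31.55
tool_pos: [0.5388, 0.0389, 0.0618]
eef_rot: [0.001, 1.0, 0.0, -0.0]
contact_force: [0.6, -0.3, 0.1]
opening: 0.885
clock: 32.8
tool_pos: [0.4254, 0.2426, 0.2118]
eef_rot: [0.001, 1.0, -0.0, 0.0]
contact_force: [0.0, 0.4, -0.8]
opening: 0.996
clock: 33.05
tool_pos: [0.426, 0.2417, 0.2118]
eef_rot: [0.003, 1.0, -0.0, 0.0]
contact_force: [-0.3, 0.9, 0.3]
opening: 0.998
{'rect': [239.3, 150.0, 273.1, 185.8], 'score': 0.62}
[0.426  0.2417 0.2118] [-0.3  0.9  0.3] 0.9975576444089637
[0.4258 0.2422 0.2119] [0.5 0.6 0.2] 0.9972126379144773
```

View pics/13wrist.png

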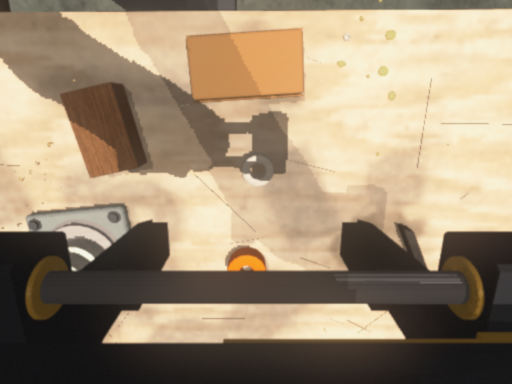

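View pics/13scene.png

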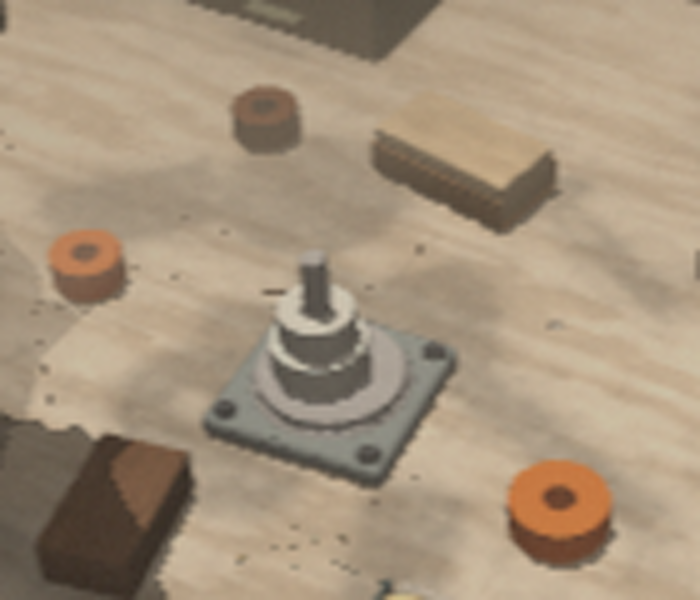

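The large and medium collars are both seated flat. The small collar is at (257,169) in the wrist view.

Run:
```python
from h import *
for i in range(2):
    st=telemetry.get_state();p=imaging.snapshot("wrist");print(st["tool_pos"],Ro.from_quat(st["eef_rot"]).as_matrix()[:,2].round(4))
cv2.imwrite("pics/14.png",cv2.resize(p["image"][130:205,220:295],None,fx=8,fy=8,interpolation=cv2.INTER_CUBIC))
```

```text
[0.42565966 0.24245325 0.21187529] [ 0.e+00 -1.e-04 -1.e+00]
[0.42554096 0.24263678 0.21188135] [-0. -0. -1.]
```

View pics/14.png

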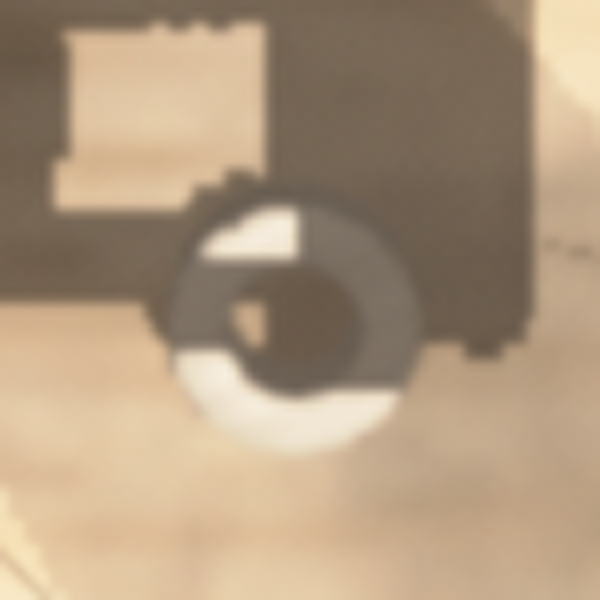

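Run:
```python
from h import *
st=telemetry.get_state();p=imaging.snapshot("wrist");print(st["tool_pos"])
f=lambda u,v,z:ray(p,220+u/8-.44,130+v/8-.44,z,st).round(4)
for a in((295,330),(169,330),(421,330),(295,204),(295,457)): print(f(*a,.024))
```

```text
[0.42549219 0.24278898 0.21191513]
[0.4302 0.2446 0.024 ]
[0.4301 0.2273 0.024 ]
[0.4303 0.262  0.024 ]
[0.4127 0.2447 0.024 ]
[0.4483 0.2446 0.024 ]
```

```bash
python3 -m creep '[[0,-0.005,0.002,0.06,0],[0,-0.005,0.002,0.12,0],[0,-0.005,0.002,0.165,0],[0,-0.005,0.002,0.19,0],[0,-0.005,0.002,0.198,0],[0,-0.005,0.002,0.198,0],[0,-0.005,0.002,0.198,0]]' 25
python3 -m creep '[[255,0,0,0,0],[255,0,0,0,0],[255,0,0,0,0],[255,0,0,0,0],[255,0,0,0,0],[255,0,0,0,0]]' 25
python3 -m creep '[[255,0,0,-0.01,0],[255,0,0,-0.04,0],[255,0,0,-0.1,0],[255,0,0,-0.16,0],[255,0,0,-0.19,0],[255,0,0,-0.19,0],[255,0,0,-0.19,0],[255,0,0,-0.19,0]]'
python3 - <<'E'
from h import *
st=telemetry.get_state();p=imaging.snapshot("wrist");cv2.imwrite("pics/15.png",cv2.resize(p["image"][170:320,170:340],None,fx=4,fy=4,interpolation=cv2.INTER_CUBIC))
print(st["tool_pos"],st["contact_force"])
E
```

```text
clock: 34.22
tool_pos: [0.431, 0.2455, 0.015]
eef_rot: [0.001, 1.0, 0.001, 0.001]
contact_force: [-0.3, -0.1, 0.2]
opening: 0.998
clock: 34.98
tool_pos: [0.4303, 0.2451, 0.0139]
eef_rot: [0.001, 1.0, 0.0, -0.0]
contact_force: [-0.6, -0.6, 0.2]
opening: 0.404
clock: 35.98
tool_pos: [0.4295, 0.2445, 0.2027]
eef_rot: [0.001, 1.0, -0.001, -0.001]
contact_force: [0.2, -0.4, -1.0]
opening: 0.404
[0.42953852 0.24446674 0.20268021] [ 0.2101485  -0.35294255 -0.97689249]
```

View pics/15.png

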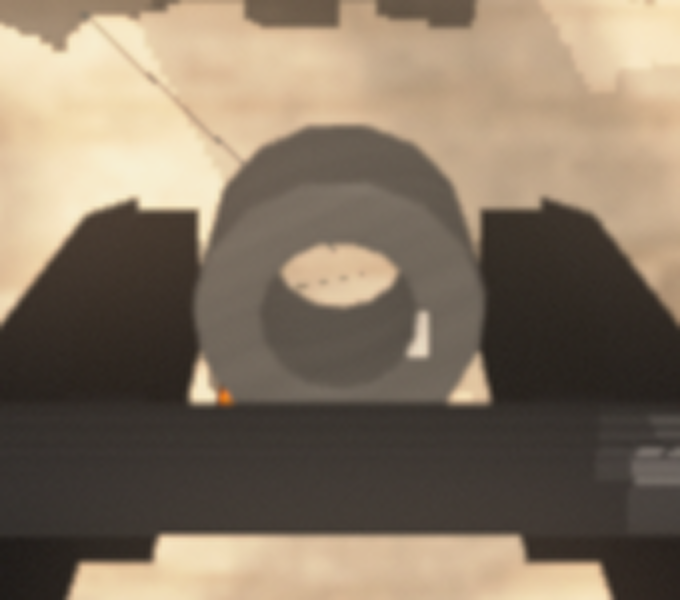

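```bash
python3 -m creep '[[255,-0.022,-0.041,0,0],[255,-0.05,-0.092,0,0],[255,-0.08,-0.15,0,0],[255,-0.1,-0.19,0,0],[255,-0.109,-0.2057,0.01,0],[255,-0.109,-0.2057,0.04,0],[255,-0.109,-0.2057,0.06,0],[255,-0.109,-0.2057,0.07,0],[255,-0.109,-0.2057,0.07,0],[255,-0.109,-0.2057,0.07,0]]'
python3 -m creep '[[255,0,0,0,0],[255,0,0,0,0],[255,0,0,0,0],[255,0,0,0,0]]'
python3 - <<'E'
from h import *
sts=[]
for n in ("wrist","top"):
    sts.append(telemetry.get_state());q=imaging.snapshot(n)
    if n=="wrist": cv2.imwrite("pics/16.png",cv2.resize(q["image"][150:300,170:340],None,fx=4,fy=4,interpolation=cv2.INTER_CUBIC))
for s in sts: print(np.round(s["tool_pos"],4),np.round(s["contact_force"],1),s["opening"])
E
```

```text
clock: 37.28
tool_pos: [0.5391, 0.0398, 0.1344]
eef_rot: [0.001, 1.0, 0.0, 0.0]
contact_force: [1.0, 0.7, -1.0]
opening: 0.404
clock: 37.78
tool_pos: [0.5388, 0.0391, 0.134]
eef_rot: [0.001, 1.0, 0.0, 0.0]
contact_force: [-0.2, -0.3, -0.3]
opening: 0.402
[0.5388 0.0391 0.134 ] [-0.2 -0.3 -0.3] 0.4022442940659679
[0.5388 0.0391 0.134 ] [-0.7 -0.  -0.1] 0.40210852523583873
```

View pics/16.png

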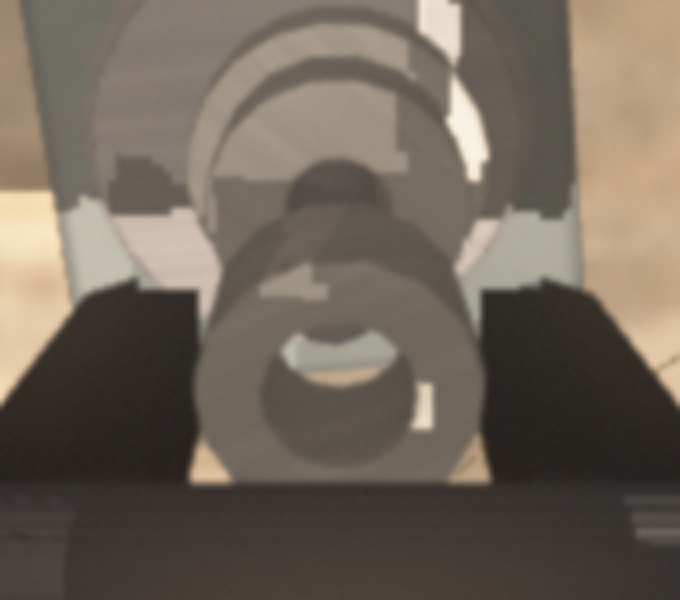

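```bash
python3 -m creep '[[255,0.0002,-0.0003,0.003,0],[255,0.0002,-0.0003,0.005,0],[255,0.0002,-0.0003,0.006,0],[255,0.0002,-0.0003,0.007,0],[255,0.0002,-0.0003,0.008,0],[255,0.0002,-0.0003,0.009,0],[255,0.0002,-0.0003,0.009,0]]'
python3 -m creep '[[255,0,0,0.001,0],[255,0,0,0.002,0],[255,0,0,0.003,0],[255,0,0,0.004,0],[255,0,0,0.004,0]]'
```

```text
clock: 38.75
tool_pos: [0.5386, 0.0388, 0.1249]
eef_rot: [0.001, 1.0, 0.0, -0.0]
contact_force: [-0.0, 0.4, -0.2]
opening: 0.405
clock: 39.38
tool_pos: [0.5385, 0.0389, 0.1208]
eef_rot: [0.001, 1.0, 0.0, -0.0]
contact_force: [-0.4, 0.3, 0.4]
opening: 0.399
```

```bash
python3 -m creep '[[255,0,0,0.004,0],[255,0,0,0.008,0],[255,0,0,0.013,0],[255,0,0,0.018,0],[255,0,0,0.023,0],[255,0,0,0.027,0],[255,0,0,0.030,0],[255,0,0,0.031,0],[255,0,0,0.031,0]]'
python3 -m creep '[[255,0,0,0.001,0],[255,0,0,0.0015,0],[255,0,0,0.002,0],[255,0,0,0.002,0]]'|grep -E "tool|force"
python3 -m creep '[[255,0,0,0.0004,0],[255,0,0,0.0004,0]]'|grep -E "tool|force"
```

```text
clock: 40.5
tool_pos: [0.5386, 0.0389, 0.0899]
eef_rot: [0.001, 1.0, 0.0, 0.0]
contact_force: [0.2, 0.1, -0.6]
opening: 0.404
tool_pos: [0.5386, 0.0388, 0.0879]
contact_force: [0.9, -0.5, -0.9]
tool_pos: [0.5386, 0.0389, 0.0875]
contact_force: [0.3, 0.1, -0.1]
```

```bash
python3 -m creep '[[255,0,0,0.0004,0],[255,0,0,0.0004,0]]'|grep -E "tool|force"
python3 -m creep '[[255,0,0,0.0004,0],[255,0,0,0.0004,0]]'|grep -E "tool|force"
```

```text
tool_pos: [0.5386, 0.0388, 0.0871]
contact_force: [0.3, 0.4, 0.3]
tool_pos: [0.5386, 0.0389, 0.0867]
contact_force: [-0.1, 0.2, -0.8]
```

```bash
python3 -m creep '[[255,0,0,0.0004,0],[255,0,0,0.0004,0]]'|grep -E "tool|force"
```

```text
tool_pos: [0.5386, 0.0388, 0.0863]
contact_force: [-0.0, -0.6, -0.2]
```

```bash
python3 -m creep '[[255,0,0,0.0003,0],[255,0,0,0.0003,0]]'|grep -E "tool|force"
```

```text
tool_pos: [0.5386, 0.0388, 0.086]
contact_force: [0.3, 0.8, -0.4]
```

```bash
python3 -m creep '[[255,0,0,0.0003,0],[255,0,0,0.0003,0]]'|grep -E "tool|force"
```

```text
tool_pos: [0.5386, 0.0388, 0.0859]
contact_force: [-0.8, 0.7, 2.3]
```

```bash
python3 -m creep '[[255,0,0,0.0002,0],[255,0,0,0.0002,0]]'|grep -E "clock|tool|force"
```

```text
clock: 42.75
tool_pos: [0.5386, 0.0388, 0.0859]
contact_force: [-0.6, -0.1, 5.3]
```

The small collar touched at TCP z = 0.0859 m, against an expected 0.0859 m. I'll release it, retreat and check.

```bash
python3 -m creep '[[145,0,0,0,0],[110,0,0,0,0],[40,0,0,0,0],[0,0,0,0,0],[0,0,0,0,0]]'
python3 -m creep '[[0,0,0,-0.02,0],[0,0,0,-0.06,0],[0,0,0,-0.11,0],[0,0,0,-0.14,0],[0,0.04,0.02,-0.14,0],[0,0.08,0.02,-0.14,0],[0,0.08,0.02,-0.14,0],[0,0.08,0.02,-0.14,0]]'
python3 - <<'E'
from h import *
for n in ("wrist","scene","top"):
    q=imaging.snapshot(n)
    cv2.imwrite(f"pics/17{n}.png",cv2.resize(q["image"][110:230,160:300],None,fx=5,fy=5,interpolation=cv2.INTER_CUBIC) if n=="scene" else q["image"])
    if n=="scene": cv2.imwrite("pics/17full.png",q["image"])
s=telemetry.get_state();print(s["tool_pos"],s["contact_force"],s["opening"])
E
```

```text
clock: 43.38
tool_pos: [0.5386, 0.0389, 0.0854]
eef_rot: [0.001, 1.0, 0.0, -0.0]
contact_force: [0.7, -0.5, -0.5]
opening: 0.864
clock: 44.38
tool_pos: [0.4597, 0.059, 0.2258]
eef_rot: [0.001, 1.0, 0.0, 0.001]
contact_force: [0.2, -0.9, 1.2]
opening: 0.997
[0.45990163 0.05905164 0.22545664] [ 0.44691963 -0.31363554 -0.05089373] 1.0047547989946328
```

View pics/17scene.png

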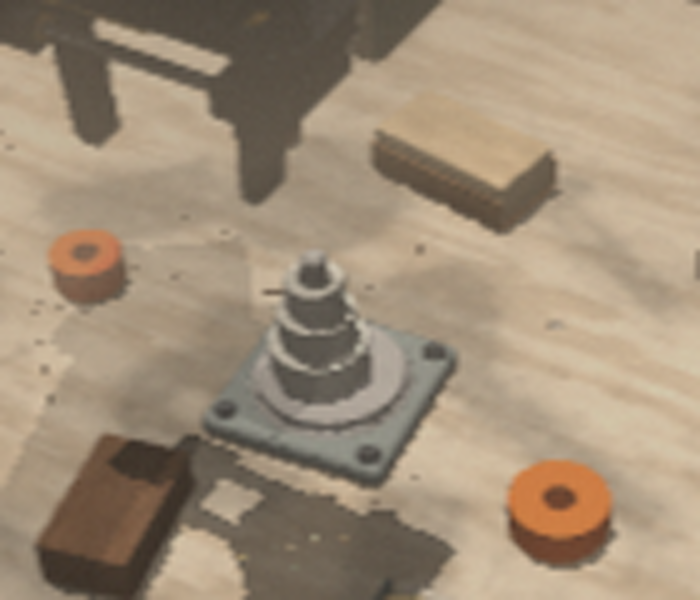

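View pics/17wrist.png

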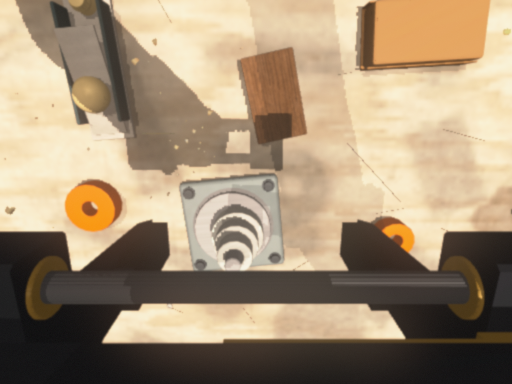

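View pics/17full.png

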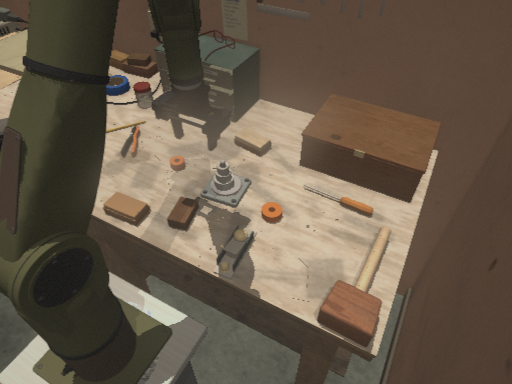

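All three collars are stacked flat in the right order, with the spindle tip showing above, and the bystanders are where they were.

```bash
python3 -c "
from plant import r
print(r.finish_job())"
```

```text
the job is handed in; nothing more can be done
None
```

All three grey collars are on the spindle, with the large at the bottom, the medium on it and the small on top. I handed the job in at about 44.5 s. `finish_job()` gives no verdict, so I don't know how it was judged.

- **Finding the spindle:** the wrist camera showed it about 6 mm to the +y side of the seat centre. All three collars threaded without catching on the tip. My commanded offsets were each under 1 mm after looking through the bore.
- **Seating:** each collar was lowered in steps of 0.2–0.4 mm until it just touched. The highest reading was about 7 N, measured at the end of each step. The touch heights were 0.0431, 0.0624 and 0.0859 m at the tool, within about 0.3 mm of what the sizes predict.
- **Last checks:** after release, the scene and wrist pictures show the stack level and in order. The gripper was clear of everything with about zero force. The look-alikes and other things I could see had not moved, though the arm hid the brown ring in the last picture.
- **One thing that disagreed:** from the gripper dimensions I expected its body to meet the spindle tip about 5 mm before the large collar was home. I took that stretch in very small steps and no contact appeared, so the large collar was set down rather than dropped.

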